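# Point out the two faults on a plugged panel and log them

## Robot

A 6-joint arm with a two-finger parallel gripper is mounted at the origin on the work surface. World frame = base frame: x ahead of the robot, y to its left, z up, the work surface at z = 0. Lengths are in m, angles in rad, forces in N, time in s.
With the tool pointing down it reaches from about 0.35 to 0.85 m from the base axis. Payload 8.1 kg.
Tool frame: the origin (TCP) lies between the finger pads; the fingertips stand 17 mm ahead of it and the grasp point (between the pads) lies 2 mm behind it; z points along the fingers, y is the line along which they close (so a half turn about z gives the same grasp; the last joint's range is limited). The gripper opens to 85 mm and grips with 20 to 120 N. Pads are 22 mm wide; open, the fingers measure 114 mm over their backs; the gripper's body (76 mm by 85 mm) begins 54 mm behind the grasp point. The pads swing forward as they close: fully open they stand 13 mm farther back than shut.
Start: joints at [1.055, 0.13, 1.488, -0, 1.523, -0.085], TCP at [0.251, 0.545, 0.248] pointing down, gripper open.
Joint ranges: [-2.96, 2.96], [-0.89, 2.26], [0.02, 2.5], [-1.34, 4.48], [0, 2.73], [-2.66, 2.66]. Speed limits (rad/s): [2.39, 2.39, 2.79, 3.14, 3.14, 3.14].

## Interface

Orientations are given as a unit quaternion [w, x, y, z].
In Python, from cell import robot, camera, get_calibration, look_for gives the robot as it stands.
- The arm moves only by the tool send_rows, never from a script. Its argument "targets" is a list of rows, each a list of 7 numbers: the shift along the tool's x, y, z in m, then the turn, a rotation vector about the tool's x, y, z in degrees, then the closure, from -1 (fully open) to 1 (shut). In form: [[tx, ty, tz, rx, ry, rz, claw], ...]. A call has 1 to 5 rows; each row is the pose to reach, as a shift and turn from the pose commanded when the call began, along the tool's axes at that moment; what a row does not reach only later rows make up. A row lasts 1/10 s, in which the tool goes at most 50 mm and 8.59 degrees, less where a joint would pass 70% of its speed; a pose out of reach is approached as far as the arm can. A call with a gripper value outside its range is refused whole. The fingers move at their own pace and stop on an object; "newtons" is the grip in N (left out, the last holds). Time passes only in rows, so rows that repeat a pose let the fingers close. It gives the time, the measured TCP pose, the force, the opening and the grip force at its end, in the units of the state.
- robot.observe(): the state, without advancing time (a new reading comes with each control period).
- camera(name): name is "scene" or "side" or "wrist"; returns the picture (420x560x3 uint8, blue, green, red); there is no depth.
- get_calibration(name): a dict with "fx", "fy", "cx", "cy" (pixels), "R" (3x3) and "t" (3): a world point X has camera coordinates R X + t. Camera axes: x right, y down, z forward; pixel columns grow to the right and rows downward; lengths in m; the calibration is good to about 2 mm. The wrist camera is an equidistant fisheye: a pixel r from the principal point sees the ray r / f radians off the axis. A picture is of the moment at which its call begins: read the wrist's pose just before it. get_calibration takes no time and is no camera call; for the wrist camera it gives the pose at the moment of the call.
- robot.sign_off(): hands the job in; it is judged then, once.
Trained networks look in the newest picture that a camera, given by its name, has taken for a name from the list of things; names that differ only in an ending like _2 or _b are one class to them, and where a whole thing is asked for, a point or a joint stands for the part that bears it (a point fixed in the world has none). Each returns a list of dicts, best first, with "conf" (0 to 1); they miss things now and then, are a little off and sometimes report something else, mostly with a low value. They report only what shows in the picture. A call takes as long as a camera call. They do not tell look-alikes from the thing itself.
- look_for(name, camera): "xy" ([column, row] in pixels, amid what is visible of it).
The state is a dict: "time_s": time; "qpos": joint angles; "joint_vel": joint speeds; "effort": joint torques, N m; "tcp_pos": TCP position; "tcp_rot": TCP orientation; "force": force on the tool from outside, world axes, zero at the start; "torque": the same for the moment, N m; "opening": finger opening in m; "gripper_force": force on a finger pad.
Only numpy, scipy, OpenCV 4.12 (cv2) and the standard library are available. Lean on these libraries where they do the work, as an engineer would, in place of code of your own. Each camera call takes 0.05 s, during which the arm holds its last target. There are 200 camera calls.

## Task

Show the bench camera what is still wrong with the plugged wooden panel: point at the hole that has no plug, keeping the fingertips just above it for two seconds, then in the same way at the plug that sticks up out of the panel, and then press the wide button on the logging box fully down and let go. Never touch the panel or its plugs, never bring the fingertips down close over a well-seated plug (travel well above them), and leave the small button and everything else alone.

Things in the scene. Friction and masses are not known exactly. Their poses are not given: they have to be found in the camera images.
- board: the panel: a pale laminated wood board 220 (x) x 300 (y) x 35 mm, flat on the bench and fixed. Origin at the centre of its underside, z up. Four identical round repair holes, 38 mm wide and 14 mm deep, at x = +-60, y = +-95 mm: two hold well-seated plugs, one a plug that stands proud, one is empty; which is which changes
- empty_mouth (a point): centre of the mouth of the empty hole, level with the panel's top face, z up. The hole is open, with a dark floor 13 mm down
- proud_top (a point): centre of the top of the plug that sticks up; this top stands 16 mm above the panel's top face, z up
- proud: the plug that sticks up: brown wood cylinder 36 mm wide, 30 mm tall, loose in its hole. Origin at the centre of its underside
- sound_a_top (a point): centre of the top of one well-seated plug, flush with the panel's top, 36 mm wide; not to be pointed at: fingertips closer than about 50 mm above it count as too close
- sound_b_top (a point): centre of the top of the other well-seated plug; the same
- sound_a: the first well-seated plug, fixed in its hole: 36 mm wide, 14 mm tall, origin at the centre of its underside
- sound_b: the second well-seated plug; the same
- logbox: the logging box: grey box 90 (x) x 150 (y) x 45 mm, fixed on the bench, two grey buttons on its top in black housings: the wide one at y = +35 mm, the small one at y = -45 mm. Origin at the centre of its underside, z up
- log_top (a point): centre of the top of the wide button's cap (40 mm wide), pressed straight down; moves with the cap
- log (a joint): travel of the wide button, m: 0 released, 0.006 fully down; it springs back; fully down takes 4 N
- clear (a joint): travel of the small button (18 mm wide), m: 0 released, 0.005 fully down; to be left alone
- spare: a spare brown wooden plug, 36 mm wide, 25 mm tall, loose on the bench; leave alone. Origin at the centre of its underside
- glue: white glue bottle, 60 mm wide, 160 mm tall, standing loose; leave alone. Origin at the centre of its underside
- sander: black round sander, 125 mm wide, 145 mm tall, with a short dust spout to one side (90 mm from its axis), standing loose on its disc; leave alone. Origin at the centre of its underside
- block: cork sanding block 110 x 65 x 32 mm, loose; leave alone. Origin at the centre of its underside
Not all that is in view belongs to the job. Of the things that look like the logbox, the middle-sized one is meant.

How it is judged:
By the outcome, as a careful person would: the job done as asked, in the order asked, and still so for the second after the job is handed in, with the robot touching nothing.
It also fails if it takes over 48 s, if anything falls off the work surface, if the arm or the gripper's body presses on something with over 40 N, if the wrist force passes 120 N, or if a joint passes its speed limit or range.

## Working session

There is one attempt and no reset: what is moved stays moved. The work goes in short steps, Python scripts to look and compute and a tool call to move; the robot and the scene stay as the last step left them, time stands still between calls to the robot, and variables do not carry over. Pictures are saved under pics/ and viewed, at most 10 in all, crops included, and the job is handed in when it is done.

Besides the shell and the picture viewer there is one more tool, called after "Emit:" by a JSON object that holds its "fn" and its "kwargs". send_rows: Moves the arm, as the interface text tells. Its arguments: {"type":"object","properties":{"targets":{"type":"array","items":{"type":"array","items":{"type":"number"}}},"newtons":{"type":"number"}},"required":["targets"]}

```bash
mkdir -p pics; cat > h.py <<'E'
import numpy as np,cv2
from cell import robot,camera,get_calibration,look_for
def ray(n,px):
    c=get_calibration(n);R=np.array(c["R"]);t=np.array(c["t"])
    return -R.T@t, R.T@np.array([(px[0]-c["cx"])/c["fx"],(px[1]-c["cy"])/c["fy"],1])
def onz(n,px,z):
    o,d=ray(n,px);return o+d*(z-o[2])/d[2]
def proj(n,X):
    c=get_calibration(n);p=np.array(c["R"])@X+np.array(c["t"]);return np.array([c["fx"]*p[0]/p[2]+c["cx"],c["fy"]*p[1]/p[2]+c["cy"]])
E
python3 - <<'E'
from h import *
np.set_printoptions(precision=3,suppress=True)
Z=dict(board=.035,empty_mouth=.035,proud_top=.051,sound_a_top=.035,logbox=.045,log_top=.05,proud=.045,sound_a=.035,spare=.02)
for n in("scene","side"):
    cv2.imwrite(f"pics/{n}0.png",camera(n))
    print(n,ray(n,(280,210)))
    for k,z in Z.items():
        for r in look_for(k,n)[:5]: print(n,k,round(r["conf"],2),np.round(r["xy"]),onz(n,r["xy"],z)[:2])
s=robot.observe();print(s["time_s"],s["tcp_rot"],s["opening"])
E
```

```text
scene (array([ 0.938, -0.425,  0.938]), array([-0.459,  0.434, -0.776]))
scene board 0.84 [301. 254.] [0.554 0.019]
scene empty_mouth 0.69 [179. 343.] [ 0.537 -0.355]
scene empty_mouth 0.61 [284. 284.] [ 0.589 -0.075]
scene proud_top 0.56 [204. 342.] [ 0.581 -0.314]
scene proud_top 0.51 [340. 245.] [0.609 0.109]
scene logbox 0.92 [205. 341.] [ 0.579 -0.31 ]
scene logbox 0.76 [142. 310.] [ 0.415 -0.375]
scene logbox 0.7 [116. 238.] [ 0.185 -0.318]
scene log_top 0.82 [216. 328.] [ 0.573 -0.274]
scene log_top 0.75 [128. 222.] [ 0.165 -0.267]
scene proud 0.65 [342. 242.] [0.603 0.124]
scene sound_a 0.55 [312. 220.] [0.494 0.122]
scene sound_a 0.41 [261. 252.] [ 0.476 -0.054]
scene spare 0.54 [200. 257.] [ 0.373 -0.18 ]
side (array([-0.091, -0.811,  0.892]), array([ 0.435,  0.64 , -0.634]))
side board 0.9 [299. 219.] [ 0.517 -0.002]
side board 0.34 [395. 291.] [ 0.56  -0.317]
side board 0.17 [260. 195.] [0.485 0.137]
side proud_top 0.58 [299. 182.] [0.597 0.112]
side logbox 0.93 [393. 292.] [ 0.546 -0.324]
side logbox 0.72 [353. 346.] [ 0.38  -0.387]
side logbox 0.56 [246. 372.] [ 0.172 -0.325]
side log_top 0.72 [238. 333.] [ 0.203 -0.243]
side log_top 0.59 [393. 268.] [ 0.591 -0.272]
side log_top 0.44 [349. 328.] [ 0.4  -0.35]
side proud 0.57 [301. 185.] [0.597 0.104]
side proud 0.57 [275. 125.] [0.714 0.419]
side sound_a 0.45 [294. 241.] [ 0.46  -0.065]
side sound_a 0.41 [262. 195.] [0.491 0.134]
side spare 0.77 [289. 288.] [ 0.371 -0.175]
1.0 [-0.     0.214  0.977 -0.   ] 0.0852474038971751
```

View pics/scene0.png

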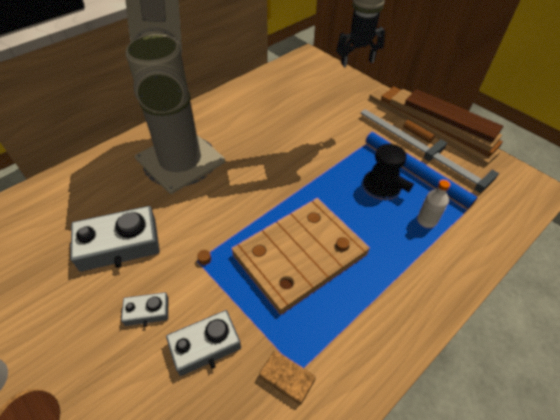

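View pics/side0.png

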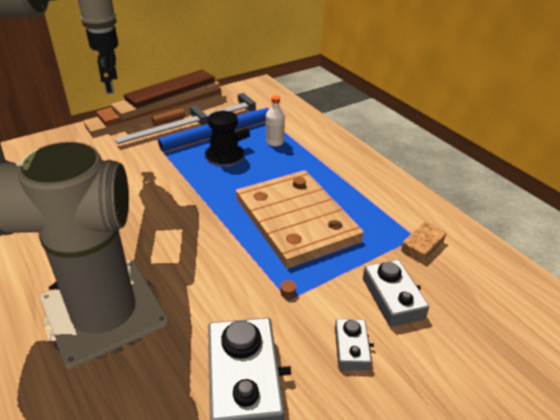

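The board holds a proud plug at scene (342,244) / side (300,183). The likely empty hole is at scene (287,283) / side (335,225). There are three boxes, and the middle-sized one seems to be at scene (205,341). I'll zoom in and refine.

```bash
python3 - <<'E'
from h import *
np.set_printoptions(precision=3,suppress=True)
a=cv2.imread("pics/scene0.png");b=cv2.imread("pics/side0.png")
r=lambda i,x,y,w,h,k:cv2.resize(i[y:y+h,x:x+w],None,fx=k,fy=k,interpolation=cv2.INTER_CUBIC)
cv2.imwrite("pics/z1.png",np.hstack([r(a,225,190,155,125,5)]))
cv2.imwrite("pics/z2.png",r(b,230,165,200,165,4))
cv2.imwrite("pics/z3.png",r(a,160,305,90,75,8))
E
```

```text
(no output)
```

View pics/z1.png

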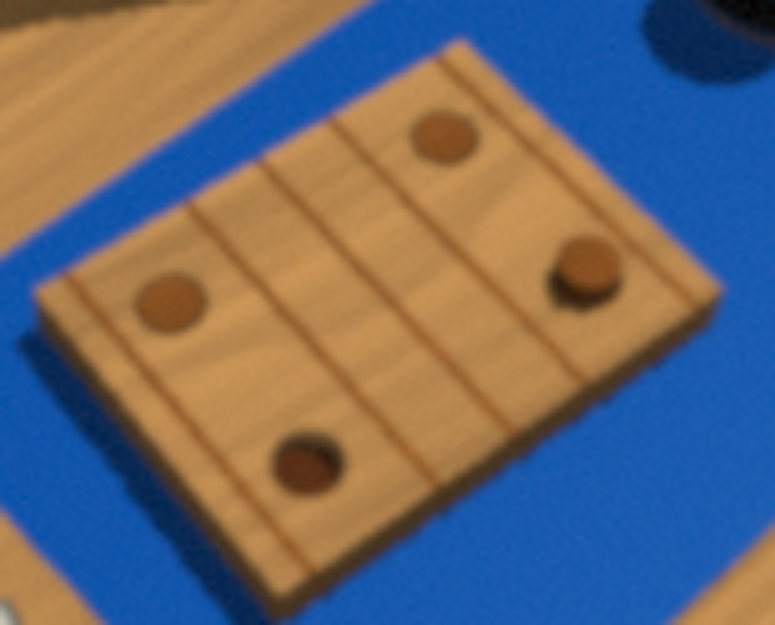

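View pics/z2.png

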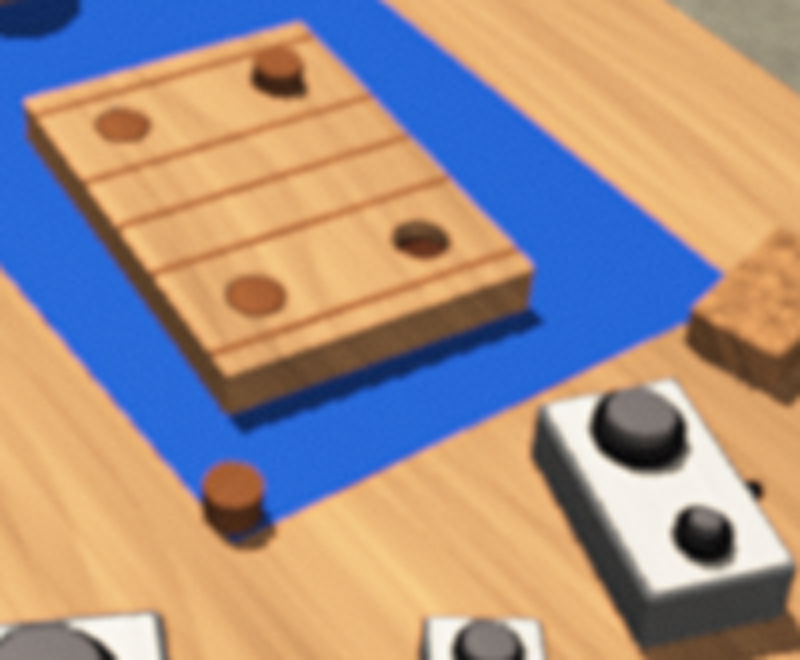

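View pics/z3.png

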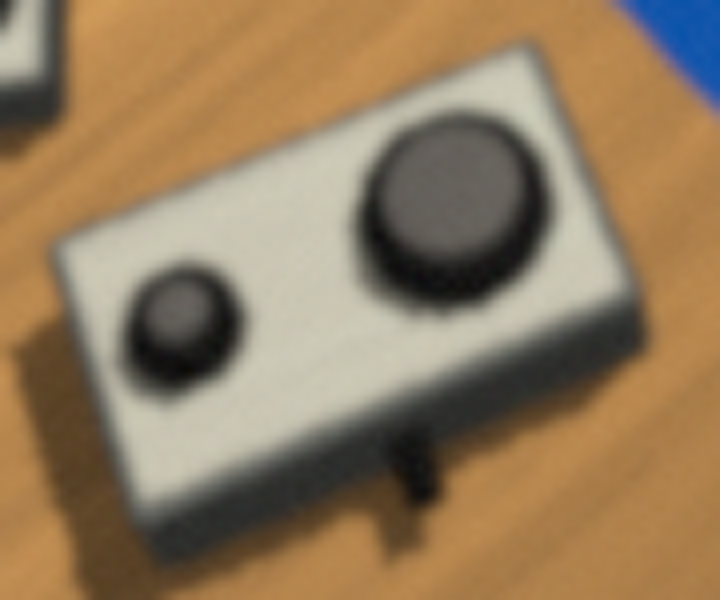

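Views confirm it: the empty hole is at scene (286.5,282), the proud plug at scene (342,242.6), and the other two are flush. Next I'll triangulate.

```bash
cat > m.py <<'E'
from h import *
from scipy.optimize import least_squares
np.set_printoptions(precision=4,suppress=True)
S=lambda x,y:np.array([225+x/5-.4,190+y/5-.4]); D=lambda x,y:np.array([230+x/4-.4,165+y/4-.4]); B=lambda x,y:np.array([160+x/8-.45,305+y/8-.45])
def tri(p,q):
    A=[];b=[]
    for n,x in(("scene",p),("side",q)):
        o,d=ray(n,x);d/=np.linalg.norm(d);P=np.eye(3)-d[:,None]*d;A.append(P);b.append(P@o)
    return np.linalg.lstsq(np.vstack(A),np.hstack(b),rcond=None)[0]
pts={"sA":(S(443,137),D(123,125)),"sB":(S(171,302),D(255,296)),"empty":(S(309,463),D(420,240)),"proud":(S(588,265),D(280,64)),"cap":(B(455,190),D(640,409)),"small":(B(180,308),D(706,523)),
"c1":(B(60,245),D(655,597)),"c2":(B(530,45),D(540,408)),"c3":(B(635,300),D(680,382)),"c4":(B(145,515),D(790,565))}
X={k:tri(*v) for k,v in pts.items()}
for k,v in X.items(): print(k,v,proj("scene",v)-pts[k][0])
hl={"sA":(-60,95,35),"sB":(-60,-95,35),"empty":(60,-95,35),"proud":(60,95,51)}
def W(p,l): c,s=np.cos(p[2]),np.sin(p[2]);l=np.array(l)/1e3;return np.array([p[0]+c*l[0]-s*l[1],p[1]+s*l[0]+c*l[1],l[2]])
def fit(h,x0):
    f=lambda p:np.hstack([proj(n,W(p,h[k]))-pts[k][i] for k in h for i,n in enumerate(("scene","side"))])
    r=least_squares(f,x0);print(r.x,r.fun);return r.x
p=fit(hl,[.55,.02,0])
for k in hl: print(k,W(p,hl[k]))
bl={"c1":(-45,-75,45),"c2":(-45,75,45),"c3":(45,75,45),"c4":(45,-75,45)}
q=fit(bl,[.57,-.31,-.3]); print("cap xy",W(q,(0,35,60)))
E
python3 m.py
```

```text
sA [0.4852 0.1348 0.0324] [ 0.0605 -0.1651]
sB [ 0.4658 -0.0537  0.0313] [ 0.0299 -0.0726]
empty [ 0.5864 -0.0652  0.0308] [ 0.0652 -0.1572]
proud [0.6058 0.1215 0.0465] [ 0.0731 -0.195 ]
cap [ 0.5777 -0.2748  0.0631] [ 0.258  -0.5158]
small [ 0.5529 -0.3525  0.0588] [-0.1185  0.2126]
c1 [ 0.507  -0.3662  0.0415] [-0.1756  0.3045]
c2 [ 0.5473 -0.2276  0.0398] [ 0.0927 -0.1924]
c3 [ 0.6301 -0.2549  0.0416] [-0.1056  0.2189]
c4 [ 0.5856 -0.3892  0.0397] [ 0.2188 -0.3845]
[ 0.5356  0.0325 -0.105 ] [-0.0782 -0.2984  0.6289 -0.3914 -0.5071 -0.3768  0.6386 -0.6226 -1.0387
 -0.5196  0.6922 -0.3328 -0.0418 -1.1042  0.2148 -0.9516]
sA [0.4859 0.1333 0.035 ]
sB [ 0.466  -0.0557  0.035 ]
empty [ 0.5854 -0.0682  0.035 ]
proud [0.6053 0.1207 0.051 ]
[ 0.5672 -0.31   -0.3054] [-2.4385 -1.4175 -1.2944  0.3297  0.6537 -1.9938 -0.4667 -2.0697  1.497
 -0.3861 -0.0129 -2.3001 -2.003   1.3596  3.5194  0.0322]
cap xy [ 0.5777 -0.2766  0.06  ]
```

Emit:
{"fn": "send_rows", "kwargs": {"targets": [[-0.56,-0.416,0,0,0,0,1],[-0.56,-0.416,0,0,0,0,1],[-0.56,-0.416,0,0,0,0,1],[-0.56,-0.416,0,0,0,0,1],[-0.56,-0.416,0,0,0,0,1]]}}

```text
time_s: 1.5
tcp_pos: [0.3712, 0.3243, 0.2485]
tcp_rot: [0.0, 0.214, 0.977, 0.0]
force: [1.4, -0.4, -0.0]
opening: 0.0122
gripper_force: 0.0
```

Emit:
{"fn": "send_rows", "kwargs": {"targets": [[-0.359,-0.267,0,0,0,0,1],[-0.359,-0.267,0,0,0,0,1],[-0.359,-0.267,0,0,0,0,1],[-0.359,-0.267,0,0,0,0,1],[-0.359,-0.267,0,0,0,0,1]]}}

```text
time_s: 2.0
tcp_pos: [0.4913, 0.1046, 0.2487]
tcp_rot: [0.0, 0.214, 0.977, 0.0]
force: [0.4, 1.0, -0.6]
opening: 0.0003
gripper_force: 0.0
```

Emit:
{"fn": "send_rows", "kwargs": {"targets": [[-0.158,-0.118,0,0,0,0,1],[-0.158,-0.118,0,0,0,0,1],[-0.158,-0.118,0,0,0,0,1],[-0.158,-0.118,0,0,0,0,1],[-0.158,-0.118,0,0,0,0,1]]}}

```text
time_s: 2.5
tcp_pos: [0.5862, -0.0719, 0.2475]
tcp_rot: [0.0, 0.216, 0.976, -0.001]
force: [-0.6, 0.4, 0.4]
opening: -0.0006
gripper_force: 0.0
```

Emit:
{"fn": "send_rows", "kwargs": {"targets": [[0,0,0.05,0,0,0,1],[0,0,0.08,0,0,0,1],[0,0,0.08,0,0,0,1],[0,0,0.08,0,0,0,1]]}}

```text
time_s: 2.9
tcp_pos: [0.5846, -0.0662, 0.1686]
tcp_rot: [-0.001, 0.214, 0.977, 0.0]
force: [0.3, -0.1, 0.7]
opening: -0.0
gripper_force: 0.0
```

```bash
cat > w.py <<'E'
import sys
from h import *
np.set_printoptions(precision=4,suppress=True)
c=get_calibration("wrist");R=np.array(c["R"]);t=np.array(c["t"]);im=camera("wrist");cv2.imwrite(sys.argv[1],im)
def fp(X):
    p=R@X+t;th=np.arctan2(np.hypot(p[0],p[1]),p[2]);u=p[:2]/np.hypot(p[0],p[1])*th;return np.array([c["fx"]*u[0]+c["cx"],c["fy"]*u[1]+c["cy"]])
def fz(px,z):
    u=np.array([(px[0]-c["cx"])/c["fx"],(px[1]-c["cy"])/c["fy"]]);th=np.linalg.norm(u);d=R.T@np.r_[u/th*np.sin(th),np.cos(th)];o=-R.T@t;return o+d*(z-o[2])/d[2]
s=robot.observe();tip=np.array(s["tcp_pos"])-[0,0,.017]
print(s["tcp_pos"],"tip",fp(tip),"cam",-R.T@t)
for k,X in dict(sA=[.4859,.1333,.035],sB=[.466,-.0557,.035],empty=[.5854,-.0682,.035],proud=[.6053,.1207,.051],cap=[.578,-.2755,.065]).items(): print(k,fp(np.array(X)))
for k,z in dict(empty_mouth=.035,proud_top=.051,sound_a_top=.035,log_top=.065).items():
    for r in look_for(k,"wrist")[:3]: print(k,round(r["conf"],2),np.round(r["xy"],1),fz(r["xy"],z)[:2])
E
python3 w.py pics/w1.png
```

```text
[ 0.5858 -0.0664  0.1703] tip [279.1669 276.3499] cam [ 0.5084 -0.0322  0.2957]
sA [441.5534  11.5732]
sB [227.3639  67.3392]
empty [276.1882 204.5037]
proud [483.4381 144.3059]
cap [ 80.5852 291.77  ]
empty_mouth 0.62 [275.4 196.4] [ 0.5786 -0.0658]
proud_top 0.74 [478.7 136.9] [0.5973 0.1176]
sound_a_top 0.62 [225.9  65.5] [ 0.4641 -0.0561]
log_top 0.63 [ 78.8 285.2] [ 0.5712 -0.2721]
```

View pics/w1.png

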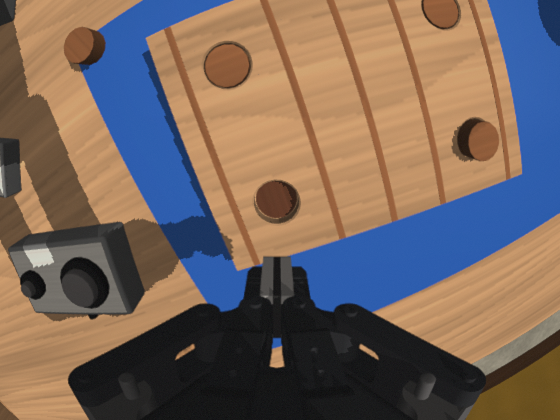

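The wrist view shows the fingers right by the empty hole, rim centre about (277,201), which agrees to within 3 mm. Descending.

Emit:
{"fn": "send_rows", "kwargs": {"targets": [[0,0,0.04,0,0,0,1],[0,0,0.08,0,0,0,1],[0,0,0.095,0,0,0,1],[0,0,0.102,0,0,0,1],[0,0,0.102,0,0,0,1]]}}

```text
time_s: 3.65
tcp_pos: [0.5852, -0.0666, 0.0667]
tcp_rot: [-0.0, 0.214, 0.977, -0.0]
force: [-0.2, 0.6, -0.4]
opening: 0.0001
gripper_force: 0.0
```

```bash
python3 - <<'E'
from h import *
r=lambda i,x,y,w,h,k:cv2.resize(i[y:y+h,x:x+w],None,fx=k,fy=k,interpolation=cv2.INTER_CUBIC)
cv2.imwrite("pics/e.png",np.hstack([r(camera("scene"),240,200,95,110,4),r(camera("side"),285,140,100,110,4)]))
print(robot.observe()["tcp_pos"])
E
```

```text
[ 0.58644318 -0.06690184  0.06851341]
```

View pics/e.png

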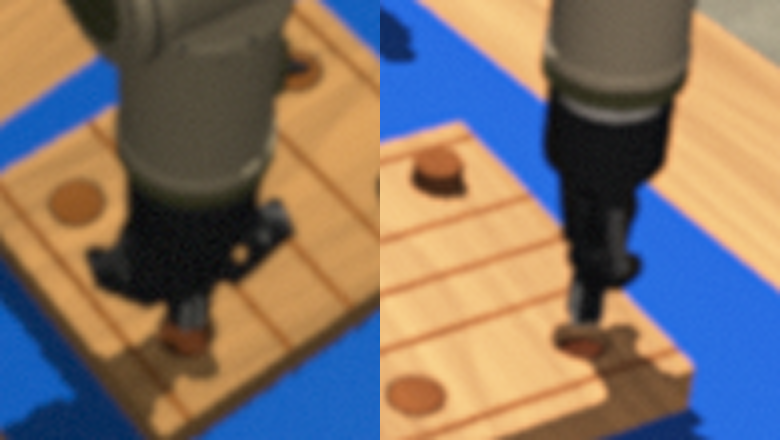

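The fingertips hover right over the hole. Holding there.

Emit:
{"fn": "send_rows", "kwargs": {"targets": [[0,0,0.002,0,0,0,1],[0,0,0.002,0,0,0,1],[0,0,0.002,0,0,0,1],[0,0,0.002,0,0,0,1],[0,0,0.002,0,0,0,1]]}}

```text
time_s: 4.25
tcp_pos: [0.5849, -0.0666, 0.0644]
tcp_rot: [0.0, 0.214, 0.977, 0.0]
force: [0.1, 0.1, -0.3]
opening: 0.0
gripper_force: 0.0
```

Emit:
{"fn": "send_rows", "kwargs": {"targets": [[0,0,0,0,0,0,1],[0,0,0,0,0,0,1],[0,0,0,0,0,0,1],[0,0,0,0,0,0,1],[0,0,0,0,0,0,1]]}}

```text
time_s: 4.75
tcp_pos: [0.5849, -0.0666, 0.0643]
tcp_rot: [-0.0, 0.214, 0.977, -0.0]
force: [-0.4, -0.4, 0.7]
opening: 0.0
gripper_force: 0.0
```

Emit:
{"fn": "send_rows", "kwargs": {"targets": [[0,0,0,0,0,0,1],[0,0,0,0,0,0,1],[0,0,0,0,0,0,1],[0,0,0,0,0,0,1],[0,0,0,0,0,0,1]]}}

```text
time_s: 5.25
tcp_pos: [0.5849, -0.0666, 0.0643]
tcp_rot: [0.0, 0.214, 0.977, 0.0]
force: [0.1, 0.6, 0.1]
opening: -0.0
gripper_force: 0.0
```

Emit:
{"fn": "send_rows", "kwargs": {"targets": [[0,0,0,0,0,0,1],[0,0,0,0,0,0,1],[0,0,0,0,0,0,1],[0,0,0,0,0,0,1],[0,0,0,0,0,0,1]]}}

```text
time_s: 5.75
tcp_pos: [0.5849, -0.0666, 0.0643]
tcp_rot: [-0.0, 0.214, 0.977, 0.0]
force: [0.2, -1.6, -0.4]
opening: 0.0003
gripper_force: 0.0
```

Emit:
{"fn": "send_rows", "kwargs": {"targets": [[0,0,0,0,0,0,1],[0,0,0,0,0,0,1],[0,0,0,0,0,0,1],[0,0,0,0,0,0,1],[0,0,0,0,0,0,1]]}}

```text
time_s: 6.25
tcp_pos: [0.5849, -0.0666, 0.0643]
tcp_rot: [0.0, 0.214, 0.977, 0.0]
force: [-0.7, -0.8, -0.1]
opening: -0.0003
gripper_force: 0.0
```

Emit:
{"fn": "send_rows", "kwargs": {"targets": [[0,0,0,0,0,0,1],[0,0,-0.04,0,0,0,1],[0,0,-0.09,0,0,0,1],[0,0,-0.12,0,0,0,1],[0,0,-0.12,0,0,0,1]]}}

```text
time_s: 6.75
tcp_pos: [0.5884, -0.0673, 0.1911]
tcp_rot: [0.005, 0.214, 0.977, 0.0]
force: [0.7, -0.4, -0.3]
opening: 0.0001
gripper_force: 0.0
```

Emit:
{"fn": "send_rows", "kwargs": {"targets": [[0.061,0.178,0,0,0,0,1],[0.061,0.178,0,0,0,0,1],[0.061,0.178,0,0,0,0,1],[0.061,0.178,0,0,0,0,1],[0.061,0.178,0,0,0,0,1]]}}

```text
time_s: 7.25
tcp_pos: [0.6031, 0.1255, 0.1832]
tcp_rot: [-0.001, 0.211, 0.977, 0.001]
force: [-0.5, -0.5, -0.3]
opening: -0.0003
gripper_force: 0.0
```

```bash
python3 w.py pics/w2.png
```

```text
[0.6031 0.123  0.1831] tip [274.1291 274.4812] cam [0.5268 0.159  0.3103]
sA [228.1404  71.8895]
sB [ 56.7059 151.6755]
empty [103.6034 256.703 ]
proud [273.6326 207.9023]
cap [ -4.1544 309.5885]
empty_mouth 0.83 [105.1 248.9] [ 0.5786 -0.0606]
proud_top 0.93 [275.2 198.3] [0.5982 0.1254]
sound_a_top 0.7 [ 53.9 148.7] [ 0.4616 -0.0574]
log_top 0.62 [  3.4 309.8] [ 0.5829 -0.2572]
```

Emit:
{"fn": "send_rows", "kwargs": {"targets": [[0,0,0.04,0,0,0,1],[0,0,0.08,0,0,0,1],[0,0,0.095,0,0,0,1],[0,0,0.1,0,0,0,1],[0,0,0.1,0,0,0,1]]}}

```text
time_s: 8.0
tcp_pos: [0.604, 0.12, 0.0847]
tcp_rot: [-0.0, 0.214, 0.977, -0.0]
force: [-0.1, -0.1, 1.1]
opening: 0.0004
gripper_force: 0.0
```

```bash
python3 - <<'E'
from h import *
r=lambda i,x,y,w,h,k:cv2.resize(i[y:y+h,x:x+w],None,fx=k,fy=k,interpolation=cv2.INTER_CUBIC)
cv2.imwrite("pics/p.png",np.hstack([r(camera("scene"),295,165,95,110,4),r(camera("side"),250,100,100,110,4)]))
print(robot.observe()["tcp_pos"])
E
```

```text
[0.60537771 0.12047756 0.08664476]
```

View pics/p.png

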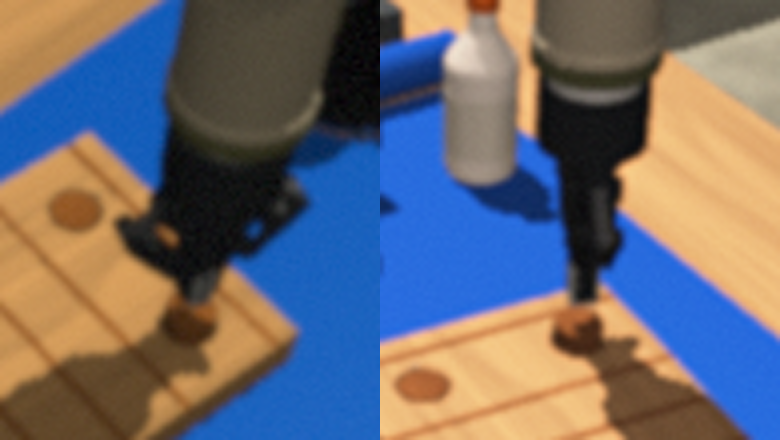

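Over the proud plug with a clear gap. Holding.

Emit:
{"fn": "send_rows", "kwargs": {"targets": [[0,0,0.002,0,0,0,1],[0,0,0.002,0,0,0,1],[0,0,0.002,0,0,0,1],[0,0,0.002,0,0,0,1],[0,0,0.002,0,0,0,1]]}}

```text
time_s: 8.6
tcp_pos: [0.6038, 0.1207, 0.0824]
tcp_rot: [0.0, 0.214, 0.977, 0.0]
force: [-0.3, 0.5, 0.2]
opening: 0.0001
gripper_force: 0.0
```

Emit:
{"fn": "send_rows", "kwargs": {"targets": [[0,0,0,0,0,0,1],[0,0,0,0,0,0,1],[0,0,0,0,0,0,1],[0,0,0,0,0,0,1],[0,0,0,0,0,0,1]]}}

```text
time_s: 9.1
tcp_pos: [0.6038, 0.1206, 0.0823]
tcp_rot: [-0.0, 0.214, 0.977, -0.0]
force: [-0.2, -0.0, -0.1]
opening: 0.0
gripper_force: 0.0
```

Emit:
{"fn": "send_rows", "kwargs": {"targets": [[0,0,0,0,0,0,1],[0,0,0,0,0,0,1],[0,0,0,0,0,0,1],[0,0,0,0,0,0,1],[0,0,0,0,0,0,1]]}}

```text
time_s: 9.6
tcp_pos: [0.6038, 0.1206, 0.0823]
tcp_rot: [-0.0, 0.214, 0.977, -0.0]
force: [-0.2, 0.2, 0.7]
opening: 0.0001
gripper_force: 0.0
```

Emit:
{"fn": "send_rows", "kwargs": {"targets": [[0,0,0,0,0,0,1],[0,0,0,0,0,0,1],[0,0,0,0,0,0,1],[0,0,0,0,0,0,1],[0,0,0,0,0,0,1]]}}

```text
time_s: 10.1
tcp_pos: [0.6038, 0.1206, 0.0823]
tcp_rot: [0.0, 0.214, 0.977, -0.0]
force: [0.9, -0.0, 0.4]
opening: -0.0
gripper_force: 0.0
```

Emit:
{"fn": "send_rows", "kwargs": {"targets": [[0,0,0,0,0,0,1],[0,0,0,0,0,0,1],[0,0,0,0,0,0,1],[0,0,0,0,0,0,1],[0,0,0,0,0,0,1]]}}

```text
time_s: 10.6
tcp_pos: [0.6038, 0.1206, 0.0823]
tcp_rot: [-0.0, 0.214, 0.977, -0.0]
force: [-0.5, -0.1, -0.2]
opening: -0.0001
gripper_force: 0.0
```

Emit:
{"fn": "send_rows", "kwargs": {"targets": [[0,0,0,0,0,0,1],[0,0,-0.04,0,0,0,1],[0,0,-0.09,0,0,0,1],[0,0,-0.12,0,0,0,1],[0,0,-0.12,0,0,0,1]]}}

```text
time_s: 11.1
tcp_pos: [0.6072, 0.121, 0.2095]
tcp_rot: [0.005, 0.214, 0.977, 0.002]
force: [1.8, 0.1, 0.2]
opening: 0.0003
gripper_force: 0.0
```

Emit:
{"fn": "send_rows", "kwargs": {"targets": [[-0.017,-0.046,0,0,0,0,1],[-0.035,-0.092,0,0,0,0,1],[-0.052,-0.138,0,0,0,0,1],[-0.07,-0.185,0,0,0,0,1],[-0.07,-0.185,0,0,0,0,1]]}}

```text
time_s: 11.6
tcp_pos: [0.5891, -0.0826, 0.2014]
tcp_rot: [-0.0, 0.217, 0.976, -0.001]
force: [-0.3, 0.6, 0.2]
opening: -0.0001
gripper_force: 0.0
```

Emit:
{"fn": "send_rows", "kwargs": {"targets": [[-0.017,-0.046,0,0,0,0,1],[-0.035,-0.092,0,0,0,0,1],[-0.052,-0.138,0,0,0,0,1],[-0.07,-0.185,0,0,0,0,1],[-0.07,-0.185,0,0,0,0,1]]}}

```text
time_s: 12.1
tcp_pos: [0.575, -0.2795, 0.2011]
tcp_rot: [-0.0, 0.216, 0.976, -0.001]
force: [0.1, 0.8, -0.1]
opening: 0.0003
gripper_force: 0.0
```

Emit:
{"fn": "send_rows", "kwargs": {"targets": [[0,0,0.03,0,0,0,1],[0,0,0.05,0,0,0,1],[0,0,0.05,0,0,0,1],[0,0,0.05,0,0,0,1]]}}

```text
time_s: 12.5
tcp_pos: [0.5763, -0.273, 0.1517]
tcp_rot: [-0.001, 0.213, 0.977, 0.0]
force: [0.9, 0.6, -0.0]
opening: -0.0003
gripper_force: 0.0
```

```bash
python3 w.py pics/w3.png
```

```text
[ 0.577  -0.2735  0.1531] tip [278.2585 275.5484] cam [ 0.5002 -0.2392  0.2788]
sA [584.0698 -11.4319]
sB [460.8619  -9.0911]
empty [495.5391 125.4841]
proud [616.2236  94.0568]
cap [275.8744 226.5027]
empty_mouth 0.78 [489.8 117.9] [ 0.5769 -0.0725]
sound_a_top 0.66 [461.1   3.7] [ 0.4768 -0.0614]
log_top 0.89 [103.5  66.7] [ 0.4192 -0.3365]
log_top 0.61 [273.2 218.1] [ 0.5714 -0.2746]
```

View pics/w3.png

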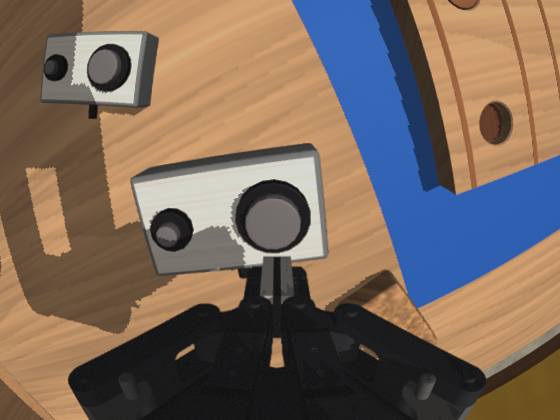

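The wide button's cap is under the fingertips at (273,221). I'll descend in steps and watch the force.

Emit:
{"fn": "send_rows", "kwargs": {"targets": [[0.002,-0.001,0.03,0,0,0,1],[0.002,-0.001,0.052,0,0,0,1],[0.002,-0.001,0.06,0,0,0,1],[0.002,-0.001,0.06,0,0,0,1],[0.002,-0.001,0.06,0,0,0,1]]}}

```text
time_s: 13.25
tcp_pos: [0.575, -0.2745, 0.0937]
tcp_rot: [0.001, 0.214, 0.977, -0.0]
force: [-1.2, -0.2, -0.1]
opening: -0.0002
gripper_force: 0.0
```

Emit:
{"fn": "send_rows", "kwargs": {"targets": [[0,0,0.003,0,0,0,1],[0,0,0.005,0,0,0,1],[0,0,0.006,0,0,0,1],[0,0,0.006,0,0,0,1]]}}

```text
time_s: 13.65
tcp_pos: [0.5743, -0.2742, 0.0864]
tcp_rot: [0.0, 0.214, 0.977, -0.0]
force: [0.2, 0.2, 0.3]
opening: 0.0003
gripper_force: 0.0
```

Emit:
{"fn": "send_rows", "kwargs": {"targets": [[0,0,0.001,0,0,0,1],[0,0,0.002,0,0,0,1],[0,0,0.003,0,0,0,1],[0,0,0.003,0,0,0,1]]}}

```text
time_s: 14.05
tcp_pos: [0.5743, -0.2742, 0.0833]
tcp_rot: [0.0, 0.214, 0.977, -0.0]
force: [0.5, -0.4, 0.8]
opening: 0.0001
gripper_force: 0.7
```

Emit:
{"fn": "send_rows", "kwargs": {"targets": [[0,0,0.001,0,0,0,1],[0,0,0.002,0,0,0,1],[0,0,0.003,0,0,0,1],[0,0,0.003,0,0,0,1]]}}

```text
time_s: 14.45
tcp_pos: [0.5744, -0.2742, 0.0803]
tcp_rot: [0.0, 0.214, 0.977, -0.0]
force: [-0.3, 0.0, 3.4]
opening: 0.0001
gripper_force: 1.4
```

Emit:
{"fn": "send_rows", "kwargs": {"targets": [[0,0,0.001,0,0,0,1],[0,0,0.002,0,0,0,1],[0,0,0.002,0,0,0,1]]}}

```text
time_s: 14.75
tcp_pos: [0.5743, -0.2742, 0.0783]
tcp_rot: [0.0, 0.214, 0.977, -0.0]
force: [-0.8, 0.9, 3.1]
opening: 0.0001
gripper_force: 1.8
```

Emit:
{"fn": "send_rows", "kwargs": {"targets": [[0,0,0.001,0,0,0,1],[0,0,0.0015,0,0,0,1],[0,0,0.0015,0,0,0,1]]}}

```text
time_s: 15.05
tcp_pos: [0.5744, -0.2742, 0.078]
tcp_rot: [0.0, 0.214, 0.977, -0.0]
force: [-4.3, 1.6, 11.0]
opening: 0.0002
gripper_force: 5.6
```

The travel has stopped and the force is 11 N, well over 4 N, so the button is fully down. Releasing.

Emit:
{"fn": "send_rows", "kwargs": {"targets": [[0,0,0,0,0,0,1],[0,0,-0.01,0,0,0,1],[0,0,-0.03,0,0,0,1],[0,0,-0.07,0,0,0,1],[0,0,-0.12,0,0,0,1]]}}

```text
time_s: 15.55
tcp_pos: [0.5725, -0.2731, 0.195]
tcp_rot: [-0.003, 0.214, 0.977, 0.001]
force: [1.1, 0.0, 0.6]
opening: 0.0002
gripper_force: 0.0
```

Emit:
{"fn": "send_rows", "kwargs": {"targets": [[0,0,0,0,0,0,1],[0,0,0,0,0,0,1],[0,0,0,0,0,0,1],[0,0,0,0,0,0,1]]}}

```text
time_s: 15.95
tcp_pos: [0.5732, -0.2735, 0.1945]
tcp_rot: [-0.002, 0.214, 0.977, 0.001]
force: [0.1, 0.3, 0.5]
opening: 0.0002
gripper_force: 0.0
```

```bash
python3 -c "
from h import *
s=robot.observe();print(s['tcp_pos'],s['force'],robot.sign_off())"
```

```text
the job is handed in; nothing more can be done
[ 0.57321241 -0.27352068  0.19447271] [0.0763768  0.26308839 0.53940878] None
```

I pointed at the empty hole and then the proud plug for over 2 s each, with the fingertips about 12–15 mm above. I then pressed the wide button to its stop (11 N), let go and handed the job in at about 16 s; no verdict came back.

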